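# Snug the drinks container's lid and swing its keeper over

### The arm

A 6-joint arm with a two-finger parallel gripper is mounted at the origin on the work surface. World frame = base frame: x ahead of the robot, y to its left, z up, the work surface at z = 0. Lengths are in m, angles in rad, forces in N, time in s.
With the tool pointing down it reaches from about 0.3 to 0.875 m from the base axis. Payload 4.2 kg.
Tool frame: the origin (TCP) lies at the very end of the fingers, on their centre line; the grasp point (between the pads) lies 19 mm behind it; z points along the fingers, y is the direction in which the jaws open and shut (so a half turn about z gives the same grasp; the last joint's range is limited). The gripper opens to 85 mm and grips with 20 to 120 N. Pads are 22 mm wide; open, the fingers measure 114 mm over their backs; the gripper's body (76 mm by 85 mm) begins 54 mm behind the grasp point. The pads swing forward as they close: fully open they stand 13 mm farther back than shut.
Start: joints at [-1.232, 0.32, 1.565, -0, 1.257, -0.02], TCP at [0.202, -0.538, 0.231] pointing down, gripper open.
Joint ranges: [-3.11, 3.11], [-0.84, 2.01], [0.21, 2.61], [-1.34, 4.49], [0.05, 2.63], [-2.56, 2.56]. Speed limits (rad/s): [2.57, 2.57, 3.14, 3.14, 3.14, 3.14].

### API

Orientations are given as a unit quaternion [w, x, y, z].
In Python, from bench import manip, eyes, job gives the robot as it stands.
- The arm moves only by the tool send_rows, never from a script. Its arguments are lists of equal length, an entry for each row: "delta_pos": the shift along the tool's x, y, z in mm, a list of three; "dr": the turn, a rotation vector about the tool's x, y, z in degrees, a list of three; "gripper": the opening in per cent of the stroke, from 0 (shut) to 100 (fully open). A call has 1 to 10 rows; each row shifts and turns the commanded pose from where the row before left it, along the tool's axes as they then stand; what a row does not reach is not made up. A row lasts 1/8 s, in which the tool goes at most 62.5 mm and 10.7 degrees, less where a joint would pass 70% of its speed; a pose out of reach is approached as far as the arm can. A call is refused whole if a number of a shift passes 62.5 or a number of a turn 10.7, either way. A call with a gripper value outside its range is refused whole. The fingers move at their own pace and stop on an object; "newtons" is the grip in N (left out, the last holds). Time passes only in rows, so rows that do not move let the fingers close. It gives the time, the measured TCP pose, the force and the opening at its end, in the units of the state.
- manip.get_obs(): the state, without advancing time (a new reading comes with each control period).
- eyes.snapshot(name): name is "scene" or "top" or "wrist"; returns a dict with "frame" (480x640x3 uint8, blue, green, red), "fovy" (degrees; the focal length in pixels is half the picture's height over the tangent of half this angle, whatever the lens; pixels are square), "cx", "cy" (the principal point, pixels), "R" (3x3) and "t" (3): a world point X has camera coordinates R X + t. Camera axes: x right, y down, z forward; pixel columns grow to the right and rows downward; lengths in m; the calibration is good to about 2 mm. A picture is of the moment at which its call begins. There is no depth.
- job.hand_in(): hands the job in, once; it reports no verdict.
The state is a dict: "time_s": time; "joint_positions": joint angles; "qvel": joint speeds; "joint_torque": joint torques, N m; "ee_pos": TCP position; "ee_rot": TCP orientation; "contact_force": force on the tool from outside, world axes, zero at the start; "torque": the same for the moment, N m; "grip_width": opening from 0.0 (shut) to 1.0 (fully open).
Only numpy, scipy, OpenCV 4.12 (cv2) and the standard library are available. Lean on these libraries where they do the work, as an engineer would, in place of code of your own. Each camera call takes 0.05 s, during which the arm holds its last target. There are 200 camera calls.

### The job

Close up the steel drinks container for the van: screw its loose lugged lid down (clockwise) until it turns noticeably stiffer and is snug on the gasket, but do not overtighten it. Then swing the steel keeper arm in over the lid as far as it goes, and leave everything else on the table where it is.

Things in the scene. Friction and masses are not known exactly. Their poses are not given: they have to be found in the camera images.
- lid_axis (a point): Centre of the flat top of the grey screw lid, on its vertical axis; x turns with the lid. The lid is a disc 132 mm across, 24 mm deep, on a steel container 170 mm across with flat grips on its sides, which stands firm and will not shift. Lid top about 190 mm above the table when loose, 184 mm when tight.
- lug1 (a point): Centre of one of two alike upright lugs moulded on the lid: a block 22 mm radially, 12 mm along the rim, 34 mm tall, standing on the lid top, its centre 53 mm from the axis. Pushing a lug round the axis turns the lid: it takes 2.5 N while loose, 5.3 to 8 N at snug, over 10 N is too much.
- lug2 (a point): Centre of the other lug, opposite lug1, same size.
- lid_turn (a joint): Turn of the loose lid in rad, growing as it is screwed down (clockwise from above): 0 to 0.6 at the start, 1.90 where the lid meets its gasket. It runs at a steady drag of about 0.13 N m.
- squeeze (a joint): Further clockwise turn of the lid, in rad, once it has met the gasket; 0 until then. It starts at 0.17 N m and the torque climbs by 1.2 N m per rad. Snug is 0.28 to 0.42 N m; let go, the lid then eases back a little, to about 0.14 rad of squeeze, and stays, still snug. Above 0.55 N m (0.32 rad) it is overtightened and spoilt.
- keeper_pivot (a point): Pivot of the keeper, a flat steel arm that swings level about a vertical post on the container's shoulder, 82 mm from the lid axis, the arm 189 to 194 mm above the table.
- keeper_tab (a point): Centre of the keeper's upright steel tab, near the arm's free end: 58 mm from the pivot, 12 mm along the arm, 18 mm across it, 30 mm tall (from 194 to 224 mm above the table).
- keeper (a joint): Swing of the keeper in rad, growing anticlockwise seen from above: 0 to 0.25 at the start (swung out clear of the lid), 2.10 at its stop, where the arm points straight at the lid axis and its tab is 24 mm from the axis. It moves with light friction (1 N at the tab) and stays where it is left.
- plain_jar: A second, slimmer steel container, 116 mm across and 143 mm tall, with a smooth grey lid without lugs and no keeper: already closed, firmly standing, not part of the job. Origin at the centre of its underside.
- mug: Bystander: white mug, 72 mm across, 85 mm tall, with a handle. Origin at its underside.
- shaker: Bystander: small glass jar with a metal cap, 48 mm across, 100 mm tall. Origin at its underside.
- scraper: Bystander: spatula lying flat, 240 mm long.
- spoon: Bystander: steel spoon lying flat, 210 mm long.
- tin: Bystander: tin, 74 mm across, 110 mm tall. Origin at its underside.
- napkins: Bystander: white packet, 120 x 160 mm, 60 mm tall. Origin at its underside.
- bowl: Bystander: blue bowl, 170 mm across, 75 mm tall. Origin at its underside.

How it is judged:
On the way, in this order (a step that is already met when the one before it is completed fails the run):
1. the lid is screwed down snug while the keeper is still swung out (value of joint lid_turn above 1.85 rad and value of joint squeeze above 0.05 rad and value of joint keeper below 0.8 rad), for 0.2 s.
2. the keeper is swung in to its stop, over the snug lid (value of joint keeper above 1.95 rad and value of joint lid_turn above 1.85 rad and value of joint squeeze above 0.05 rad), for 0.2 s.
At the end, for the whole second after the job is handed in: The lid has met its gasket (lid_turn above 1.85 rad of 1.90) and rests snug, squeezing it by 0.05 to 0.33 rad; the keeper is within 0.15 rad of its stop (above 1.95 of 2.10); both at rest (all of step 2 and value of joint squeeze below 0.33 rad and velocity of joint squeeze between -0.1 and 0.1 rad/s and velocity of joint keeper between -0.1 and 0.1 rad/s); the robot touches nothing.
It fails at once if the lid is overtightened (with more than about 0.55 N m) (value of joint squeeze above 0.33 rad).
It fails at once if another thing on the table is shifted by more than 30 mm (distance of any of mug, shaker, scraper, spoon, tin, napkins, bowl from where it was at the start of the episode above 0.03 m).
It also fails if it takes over 72 s, if anything falls off the work surface, if the arm or the gripper's body presses on something with over 40 N, if the wrist force passes 120 N, or if a joint passes its speed limit or range.

## Working session

There is one attempt and no reset: what is moved stays moved. The work goes in short steps, Python scripts to look and compute and a tool call to move; the robot and the scene stay as the last step left them, time stands still between calls to the robot, and variables do not carry over. Pictures are saved under pics/ and viewed, about 8 in all and at most 12, crops included, and the job is handed in when it is done.

Besides the shell and the picture viewer there is one more tool, called after "Request:" as name(argument=value, ...) on one line, values as JSON. send_rows: Moves the arm, as the interface text tells. Its arguments: {"type":"object","properties":{"delta_pos":{"type":"array","items":{"type":"array","items":{"type":"number"}}},"dr":{"type":"array","items":{"type":"array","items":{"type":"number"}}},"gripper":{"type":"array","items":{"type":"number"}},"newtons":{"type":"number"}},"required":["delta_pos","dr","gripper"]}

```bash
mkdir -p pics
cat > h.py <<'E'
import numpy as np,cv2
from bench import manip,eyes,job
def snap(n,f):
    s=eyes.snapshot(n); cv2.imwrite('pics/'+f+'.png',s['frame']); 
    np.savez('pics/'+f+'.npz',**{k:np.array(v) for k,v in s.items()}); return s
def load(f): return dict(np.load('pics/'+f+'.npz'))
def foc(s): return 240/np.tan(np.radians(float(s['fovy']))/2)
def ray(s,u,v):
    d=np.array([(u-s['cx'])/foc(s),(v-s['cy'])/foc(s),1.]); R=s['R']
    return -R.T@s['t'], R.T@d
def onz(s,u,v,z):
    o,d=ray(s,u,v); return o+d*(z-o[2])/d[2]
def tri(a,ua,b,ub):
    A=[];B=[]
    for s,p in((a,ua),(b,ub)):
        o,d=ray(s,*p); d/=np.linalg.norm(d); P=np.eye(3)-np.outer(d,d);A.append(P);B.append(P@o)
    x=np.linalg.solve(sum(A),sum(B)); return x
def proj(s,X):
    c=s['R']@np.array(X)+s['t']; return c[:2]/c[2]*foc(s)+[float(s['cx']),float(s['cy'])]
E
python3 - <<'E'
from h import *
a=snap('scene','scene0');b=snap('top','top0')
for s in(a,b):print(s['fovy'],s['cx'],s['cy'],-s['R'].T@s['t'])
print(manip.get_obs())
E
```

```text
44.46857520430945 319.510490281755 252.5516880747257 [1.28853474 0.36969218 1.09517766]
43.59767208672101 324.66369856312053 247.10240459471098 [ 0.3790368  -0.00880451  1.46651024]
{'time_s': 0.1, 'joint_positions': array([-1.23200951e+00,  3.20216032e-01,  1.56553466e+00,  1.76788975e-06,
        1.25742123e+00, -2.00128010e-02]), 'qvel': array([-0.00167477, -0.00028659, -0.00245137, -0.0004134 , -0.00101382,
        0.00209746]), 'joint_torque': array([ 6.42420873e-04, -4.16411090e+01, -2.34706414e+01,  1.07768089e-04,
        4.86721750e-03, -1.42699437e-05]), 'ee_pos': array([ 0.20176494, -0.53798556,  0.23058189]), 'ee_rot': array([-7.79757521e-04,  9.83950710e-01,  1.78438723e-01, -1.24494991e-04]), 'contact_force': array([ 0.02621963, -0.44181327, -0.6177711 ]), 'torque': array([ 0.00995592, -0.00848809, -0.02005003]), 'grip_width': 1.000515478193071}
```

View pics/scene0.png

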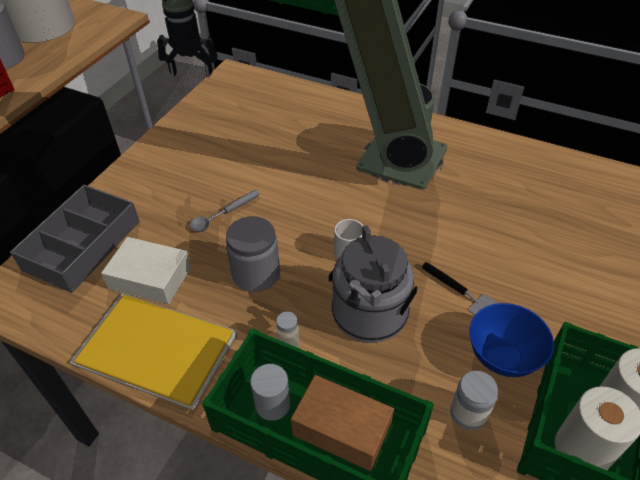

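View pics/top0.png

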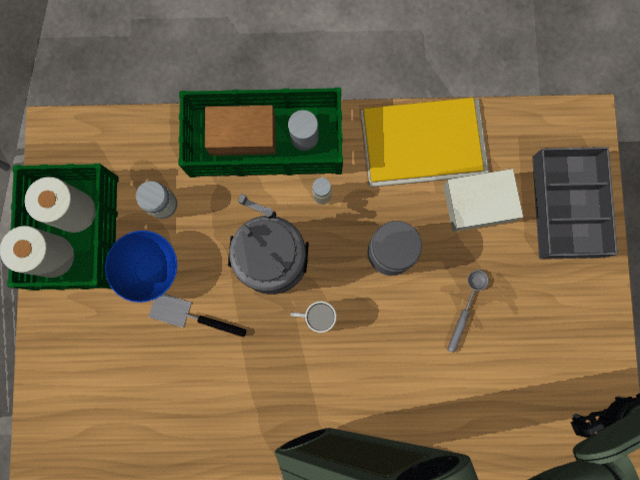

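The scene view shows the container at about (372,285) with the mug behind it. In the top view the lid is at about (268,250), and the keeper is swung out from about (274,213) to (243,200). I'll enlarge both.

Run:
```python
from h import *
a=cv2.imread('pics/scene0.png')[220:345,320:430];b=cv2.imread('pics/top0.png')[185:305,220:320]
f=lambda i:cv2.convertScaleAbs(cv2.resize(i,(400,480),interpolation=cv2.INTER_CUBIC),alpha=1.8)
cv2.imwrite('pics/c0.png',np.hstack([f(a),f(b)]))
s=load('top0')
for u,v in((268,252),(275,214),(243,200)):print(onz(s,u,v,.19))
```

```text
[0.53662384 0.11450335 0.19      ]
[0.61904117 0.09869795 0.19      ]
[0.65133274 0.16779486 0.19      ]
```

View pics/c0.png

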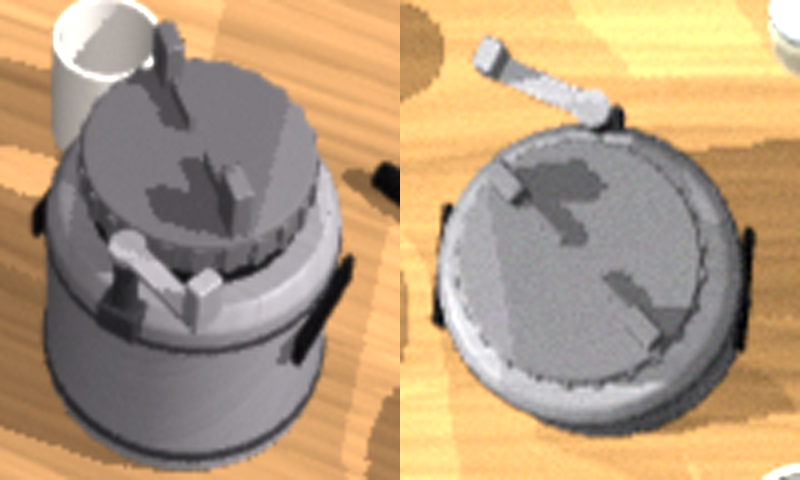

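The lugs sit at roughly +45° and -135° about the axis, near (0.537, 0.114). I'll move above the lid for closer wrist views.

Request:
send_rows(delta_pos=[[0, 0, -50], [0, 0, -50], [0, 0, -50], [36, -34, 0], [36, -34, 0], [36, -34, 0], [36, -34, 0], [36, -34, 0], [36, -34, 0], [36, -34, 0]], dr=[[0, 0, 0], [0, 0, 0], [0, 0, 0], [0, 0, 0], [0, 0, 0], [0, 0, 0], [0, 0, 0], [0, 0, 0], [0, 0, 0], [0, 0, 0]], gripper=[0, 0, 0, 0, 0, 0, 0, 0, 0, 0])

```text
time_s: 1.35
ee_pos: [0.3546, -0.2255, 0.381]
ee_rot: [-0.0, 0.984, 0.178, -0.0]
contact_force: [0.6, 0.1, 0.3]
grip_width: 0.001
```

Request:
send_rows(delta_pos=[[36, -34, 0], [36, -34, 0], [36, -34, 0], [36, -34, 0], [36, -34, 0], [36, -34, 0], [36, -34, 0], [0, 0, 0], [0, 0, 0]], dr=[[0, 0, 0], [0, 0, 0], [0, 0, 0], [0, 0, 0], [0, 0, 0], [0, 0, 0], [0, 0, 0], [0, 0, -10], [0, 0, 0]], gripper=[0, 0, 0, 0, 0, 0, 0, 0, 0])

```text
time_s: 2.48
ee_pos: [0.5066, 0.0848, 0.3806]
ee_rot: [0.0, 0.965, 0.263, -0.001]
contact_force: [-0.3, -0.4, 0.2]
grip_width: 0.001
```

Run:
```python
from h import *
o=manip.get_obs();print(o['time_s'],o['ee_pos'],o['ee_rot'],o['joint_positions'],o['contact_force'])
s=snap('wrist','w1');c=-s['R'].T@s['t'];print(c,s['R'],s['fovy'])
f=s['frame'];cv2.imwrite('pics/w1b.png',cv2.convertScaleAbs(f,alpha=1.6))
```

```text
2.475 [0.50659936 0.08475799 0.38062019] [ 2.88824999e-05  9.64769285e-01  2.63096317e-01 -7.44532825e-04] [ 1.43529804e-01  1.64616493e-01  1.40613135e+00 -2.39581848e-04
  1.57231561e+00  1.18186541e+00] [-0.34898576 -0.38757285  0.16296405]
[0.57454515 0.12392934 0.52164142] [[ 0.50879804 -0.86088519 -0.00111644]
 [-0.82009638 -0.48508479  0.30353693]
 [-0.26185202 -0.15352341 -0.95281902]] 65.13431116690133
```

View pics/w1b.png

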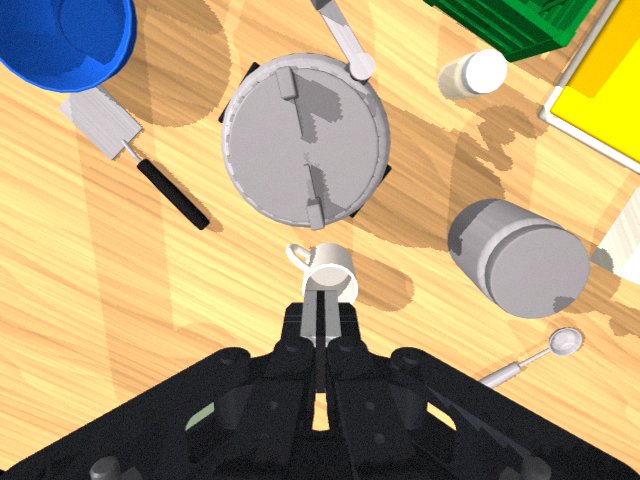

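The wrist view shows the lid at about (307,140), lugs near (288,82) and (316,212), and the keeper pivot at (362,66). I'll take a second view, shifted sideways.

Request:
send_rows(delta_pos=[[0, 50, 0], [-20, 50, 0], [0, 0, 0], [0, 0, 0]], dr=[[0, 0, 0], [0, 0, 0], [0, 0, 0], [0, 0, 0]], gripper=[0, 0, 0, 0])

```text
time_s: 3.02
ee_pos: [0.5399, -0.0123, 0.3814]
ee_rot: [-0.0, 0.965, 0.262, 0.0]
contact_force: [-0.7, 0.7, -0.2]
grip_width: -0.0
```

Run:
```python
from h import *
b=snap('wrist','w2');a=load('w1')
C=[]
for s,z in((a,.19),(b,.19)):
    c=proj(s,[.55,.12,z]);x0,y0=max(0,int(c[0]-110)),max(0,int(c[1]-120));print(c,x0,y0)
    im=cv2.convertScaleAbs(s['frame'][y0:y0+240,x0:x0+200],alpha=1.8)
    C.append(cv2.resize(im,(400,480),interpolation=cv2.INTER_CUBIC))
cv2.imwrite('pics/c1.png',np.hstack(C))
```

```text
[310.06335062 146.10959343] 200 26
[190.95549511 121.51395024] 80 1
```

View pics/c1.png

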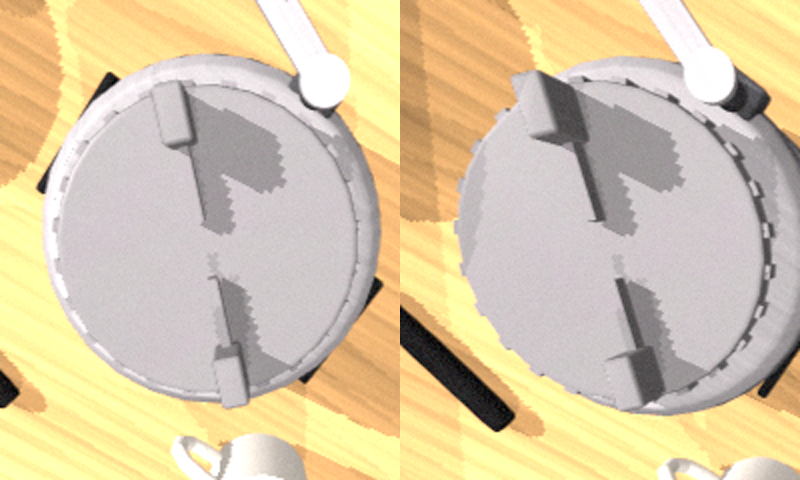

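Run:
```python
from h import *
a=load('w1');b=load('w2');t=load('top0')
P=lambda x,y:(200+x/2,26+y/2)
Q=lambda x,y:(80+(x-400)/2,1+y/2)
pts={'lug1OL':((153,87),(513,76)),'lug1OR':((184,81),(545,70)),'pivot':((325,79),(709,75)),'lug2O':((223,408),(609,409)),'lug2O2':((248,404),(639,408)),'ribA':((204,219),(597,220)),'ribB':((215,278),(620,279))}
for k,(p,q) in pts.items():
    x=tri(a,P(*p),b,Q(*q));print(k,x.round(4),'resid',(proj(a,x)-P(*p)).round(1),'top',proj(t,x).round(1))
for s,f,l in((a,P,(209,239)),(b,Q,(616,239))):
    print('lidc',onz(s,*f(*l),.19).round(4))
# lid ellipse by mask: dark grey saturation low around
for s in(a,b):
    h=cv2.cvtColor(s['frame'],cv2.COLOR_BGR2HSV);m=((h[...,1]<40)&(h[...,2]<130)).astype(np.uint8)*255
    m=cv2.morphologyEx(m,cv2.MORPH_CLOSE,np.ones((7,7)))
    for c in cv2.findContours(m,0,2)[0]:
        if cv2.contourArea(c)>8000:print(cv2.contourArea(c),cv2.fitEllipse(c))
# keeper tab in top view
print('tab',onz(t,243,198.5,.224),'lugs top',onz(t,247,229,.224),onz(t,282,268,.224))
```

```text
lug1OL [0.5873 0.1693 0.2202] resid [ 0.  -0.1] top [240.4 226.9]
lug1OR [0.595  0.1606 0.219 ] resid [ 0.  -0.1] top [244.6 223.3]
pivot [0.6254 0.1154 0.1947] resid [-0.1  0.5] top [267.1 210.9]
lug2O [0.4965 0.0864 0.231 ] resid [-0.   0.2] top [279.8 268.6]
lug2O2 [0.5011 0.0774 0.2249] resid [-0.1  0.7] top [284.3 266.6]
ribA [0.5542 0.13   0.1983] resid [-0.1  0.5] top [260.3 243.5]
ribB [0.5353 0.114  0.1907] resid [ 0.1 -0.3] top [268.2 252.6]
lidc [0.548  0.1244 0.19  ]
lidc [0.5495 0.1225 0.19  ]
60320.5 ((423.85040283203125, 263.0205383300781), (385.3678283691406, 761.8151245117188), 73.26590728759766)
12017.0 ((522.5595703125, 259.03173828125), (101.41555786132812, 163.36097717285156), 109.57316589355469)
22060.5 ((307.259521484375, 140.20236206054688), (165.44105529785156, 174.65652465820312), 14.645591735839844)
60278.0 ((312.3432312011719, 269.7330322265625), (149.8332977294922, 262.86053466796875), 89.54106140136719)
10231.0 ((438.7462158203125, 242.8793182373047), (99.82129669189453, 129.9046173095703), 132.99183654785156)
25795.0 ((202.05596923828125, 118.21805572509766), (173.1757049560547, 192.4822998046875), 120.29866027832031)
tab [0.6473069  0.16308213 0.224     ] lugs top [0.58193282 0.15487209 0.224     ] [0.49831062 0.08237937 0.224     ]
```

Axis is at about (0.546, 0.1235), with lug tops near z 0.22, lug bearing 42°/222°, the pivot 81 mm out and the keeper at about 0.2 rad. All of that fits the text. I'll go behind lug2, turn the tool x to 159° and descend.

Request:
send_rows(delta_pos=[[16, -40, 0], [16, -41, 0], [0, 0, 0], [0, 0, 0], [0, 0, 0], [0, 0, 0], [0, 0, 0], [0, 0, 0], [0, 0, 0], [0, 0, 0]], dr=[[0, 0, 0], [0, 0, 0], [0, 0, -10], [0, 0, -10], [0, 0, -10], [0, 0, -10], [0, 0, -10], [0, 0, -10], [0, 0, -10], [0, 0, -10]], gripper=[0, 0, 0, 0, 0, 0, 0, 0, 0, 0])

```text
time_s: 4.32
ee_pos: [0.5261, 0.0752, 0.3816]
ee_rot: [0.0, 0.567, 0.824, 0.0]
contact_force: [0.6, 0.5, -0.1]
grip_width: -0.001
```

Request:
send_rows(delta_pos=[[0, 0, 0], [0, 0, 0], [0, 0, 0], [0, 0, 0], [0, 0, 0], [0, 0, 50], [0, 0, 50], [0, 0, 35], [0, 0, 0]], dr=[[0, 0, -10], [0, 0, -10], [0, 0, -10], [0, 0, -10], [0, 0, -9], [0, 0, 0], [0, 0, 0], [0, 0, 0], [0, 0, 0]], gripper=[0, 0, 0, 0, 0, 0, 0, 0, 0], newtons=60)

```text
time_s: 5.45
ee_pos: [0.5247, 0.0748, 0.2442]
ee_rot: [-0.003, 0.177, 0.984, -0.001]
contact_force: [-0.3, -0.6, 0.2]
grip_width: -0.002
```

Run:
```python
from h import *
o=manip.get_obs();q=o['ee_rot'];print(o['time_s'],o['ee_pos'],np.degrees(2*np.arctan2(q[2],q[1])),o['joint_positions'],o['contact_force'],o['torque'])
s=snap('wrist','w3');print(proj(s,[.5066,.088,.224]))
cv2.imwrite('pics/w3b.png',cv2.convertScaleAbs(s['frame'],alpha=1.6))
```

```text
5.45 [0.524658   0.07481691 0.24416686] 159.6115464275522 [ 1.19862556e-01  2.43435303e-01  1.63988255e+00  1.44105956e-04
  1.26411688e+00 -1.09513203e+00] [-0.3032226  -0.64490223  0.20836206] [ 0.05400366 -0.00455898  0.02188309]
[332.83993264 245.62778747]
```

View pics/w3b.png

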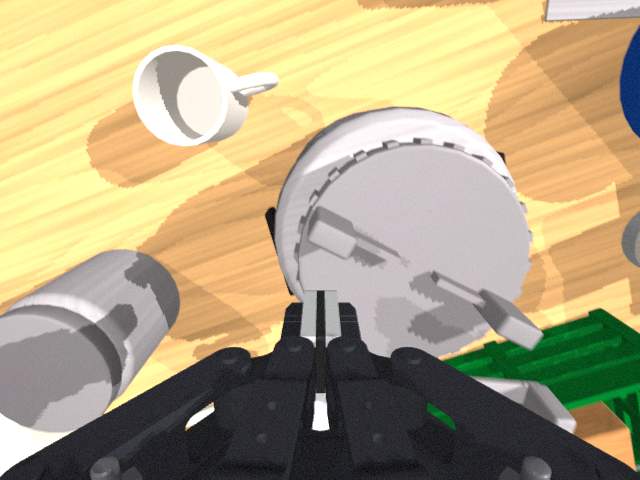

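The view confirms the fingers are just behind lug2 (lug top at about (332,237), predicted (333,246)). I'll descend and start the arc.

Request:
send_rows(delta_pos=[[0, 0, 21], [0, 0, 20], [0, 0, 0], [4.6, 0.2, 0], [4.6, 0.2, 0], [4.6, 0.2, 0], [4.6, 0.2, 0], [4.6, 0.2, 0]], dr=[[0, 0, 0], [0, 0, 3], [0, 0, 0], [0, 0, 5], [0, 0, 5], [0, 0, 5], [0, 0, 5], [0, 0, 5]], gripper=[0, 0, 0, 0, 0, 0, 0, 0])

```text
time_s: 6.5
ee_pos: [0.5094, 0.0868, 0.2077]
ee_rot: [0.002, 0.411, 0.912, 0.0]
contact_force: [-0.0, -3.3, -1.2]
grip_width: 0.0
```

```bash
cat > st.py <<'E'
from h import *
o=manip.get_obs();q=o['ee_rot'];p=o['ee_pos'];d=p-[.546,.1235,0];f=o['contact_force']
yaw=np.degrees(2*np.arctan2(q[2],q[1]));phi=np.degrees(np.arctan2(d[1],d[0]))%360
u=d[:2]/np.hypot(*d[:2])
print('t',o['time_s'],'p',p.round(4),'yaw',yaw%360,'phi',phi,'r',np.hypot(*d[:2]),'F',f.round(1),'tang',f[:2]@[-u[1],u[0]],'rad',f[:2]@u,'j6',o['joint_positions'][5],'M',o['torque'].round(2))
E
python3 st.py
```

```text
t 6.5 p [0.5094 0.0868 0.2077] yaw 131.47355150565016 phi 225.12347297737523 r 0.05183257265236818 F [-0.  -3.3 -1.2] tang 2.286284543364604 rad 2.3646073339948788 j6 -0.5747312022210228 M [-0.62 -0.1   0.  ]
```

Request:
send_rows(delta_pos=[[4.6, 0.2, 0], [4.6, 0.2, 0], [4.6, 0.2, 0], [4.6, 0.2, 0], [4.6, 0.2, 0], [4.6, 0.2, 0], [4.6, 0.2, 0], [4.6, 0.2, 0]], dr=[[0, 0, 5], [0, 0, 5], [0, 0, 5], [0, 0, 5], [0, 0, 5], [0, 0, 5], [0, 0, 5], [0, 0, 5]], gripper=[0, 0, 0, 0, 0, 0, 0, 0])

```text
time_s: 7.5
ee_pos: [0.4948, 0.1204, 0.207]
ee_rot: [0.001, 0.698, 0.716, -0.0]
contact_force: [-0.5, -2.4, -2.3]
grip_width: 0.001
```

```bash
python3 st.py
```

```text
t 7.5 p [0.4948 0.1204 0.207 ] yaw 91.46866096370161 phi 183.43717367891128 r 0.05126553687263126 F [-0.5 -2.4 -2.3] tang 2.3682187891648727 rad 0.688474145888124 j6 0.19259809832841837 M [-0.5   0.27 -0.01]
```

Request:
send_rows(delta_pos=[[4.6, 0.2, 0], [4.6, 0.2, 0], [4.6, 0.2, 0], [0, 0, 0]], dr=[[0, 0, 5], [0, 0, 5], [0, 0, 5], [0, 0, 0]], gripper=[0, 0, 0, 0])

```text
time_s: 8.0
ee_pos: [0.4963, 0.1346, 0.2067]
ee_rot: [0.0, 0.784, 0.62, 0.0]
contact_force: [-2.4, -2.3, -1.7]
grip_width: 0.001
```

```bash
python3 st.py
```

```text
t 8.0 p [0.4963 0.1346 0.2067] yaw 76.68662848691308 phi 167.42209844604608 r 0.05093704478783222 F [-2.4 -2.3 -1.7] tang 2.7876770772901542 rad 1.8699238080785372 j6 0.4757721270913161 M [-0.35  0.43 -0.01]
```

Request:
send_rows(delta_pos=[[2.8, 0.1, 0], [2.8, 0.1, 0], [0, 0, 0]], dr=[[0, 0, 3], [0, 0, 3], [0, 0, 0]], gripper=[0, 0, 0])

```text
time_s: 8.38
ee_pos: [0.4973, 0.1392, 0.2064]
ee_rot: [0.0, 0.816, 0.578, -0.001]
contact_force: [-4.5, -4.1, 0.5]
grip_width: 0.001
```

```bash
python3 st.py
```

```text
t 8.375 p [0.4973 0.1392 0.2064] yaw 70.68881436659954 phi 162.1161928451708 r 0.05120535702324385 F [-4.5 -4.1  0.5] tang 5.311085206578566 rad 3.016625107891033 j6 0.5894645871356019 M [-0.69  0.58  0.01]
```

The torque about the axis was 0.127 N m while loose, matching the stated drag, and is about 0.30 N m now, just inside snug. I'll push 2.5° more to reach about 0.35.

Request:
send_rows(delta_pos=[[2.3, 0.1, 0], [0, 0, 0], [0, 0, 0]], dr=[[0, 0, 2.5], [0, 0, 0], [0, 0, 0]], gripper=[0, 0, 0])

```text
time_s: 8.75
ee_pos: [0.4978, 0.141, 0.2064]
ee_rot: [0.001, 0.828, 0.561, -0.001]
contact_force: [-4.4, -3.9, -0.2]
grip_width: -0.004
```

```bash
cat >> st.py <<'E'
T=[]
for i in range(6):
    o=manip.get_obs();y=np.radians(yaw);c=o['ee_pos'][:2]-[.546,.1235]+.011*np.array([np.cos(y),np.sin(y)]);F=o['contact_force'];T.append(c[0]*F[1]-c[1]*F[0])
    if i<5: eyes.snapshot('top')
print('axis torque',np.round(T,3))
E
python3 st.py
```

```text
t 8.75 p [0.4978 0.141  0.2064] yaw 68.19640116457772 phi 160.03333206596542 r 0.051274846714605686 F [-4.4 -3.9 -0.2] tang 5.14881632840461 rad 2.849741973186845 j6 0.6363462064790328 M [-0.76  0.68  0.06]
axis torque [0.294 0.308 0.331 0.304 0.287 0.311]
```

Request:
send_rows(delta_pos=[[1.8, 0.1, 0], [0, 0, 0], [0, 0, 0]], dr=[[0, 0, 2], [0, 0, 0], [0, 0, 0]], gripper=[0, 0, 0])

```text
time_s: 9.38
ee_pos: [0.4983, 0.1424, 0.2063]
ee_rot: [0.001, 0.838, 0.546, -0.002]
contact_force: [-4.7, -5.5, 1.2]
grip_width: 0.001
```

```bash
python3 st.py
```

```text
t 9.375 p [0.4983 0.1424 0.2063] yaw 66.1984136749398 phi 158.3483938063902 r 0.051329355623031675 F [-4.7 -5.5  1.2] tang 6.798419622045239 rad 2.3325481001940895 j6 0.6739395745910457 M [-0.86  0.84 -0.03]
axis torque [0.372 0.316 0.39  0.412 0.413 0.319]
```

Torque averages 0.37 N m, well inside snug. I'll back off, lift, and look at the keeper.

Request:
send_rows(delta_pos=[[-7, 0, 0], [-8, 0, 0], [0, 0, -40], [0, 0, -50], [0, 0, -30], [-5, 48, 0], [-5, 48, 0], [-5, 48, 0], [0, 0, 0], [0, 0, 0]], dr=[[0, 0, 0], [0, 0, 0], [0, 0, 0], [0, 0, 0], [0, 0, 0], [0, 0, 0], [0, 0, 0], [0, 0, 0], [0, 0, 0], [0, 0, 0]], gripper=[0, 0, 0, 0, 0, 0, 0, 0, 0, 0])

```text
time_s: 10.88
ee_pos: [0.6188, 0.058, 0.3255]
ee_rot: [-0.0, 0.838, 0.545, 0.0]
contact_force: [-0.3, 0.2, 0.8]
grip_width: -0.002
```

```bash
python3 st.py
python3 - <<'E'
from h import *
s=snap('wrist','w4');t=snap('top','t4');print(proj(s,[.648,.166,.224]),proj(s,[.6254,.1154,.194]))
cv2.imwrite('pics/w4b.png',np.hstack([cv2.convertScaleAbs(s['frame'][:,:560],alpha=1.6)[:480],cv2.resize(cv2.convertScaleAbs(t['frame'][185:305,220:280],alpha=1.8),(240,480),interpolation=2)]))
E
```

```text
t 10.875 p [0.6188 0.058  0.3255] yaw 66.06131782444439 phi 318.02380834876067 r 0.09786957958034509 F [-0.3  0.2  0.8] tang -0.05576576626496871 rad -0.40595370971024275 j6 0.4925315631695755 M [-0.05  0.07 -0.01]
axis torque [-0.001 -0.071 -0.053  0.012  0.015  0.043]
[290.91901514  60.94666645] [295.49964922 152.42547557]
```

View pics/w4b.png

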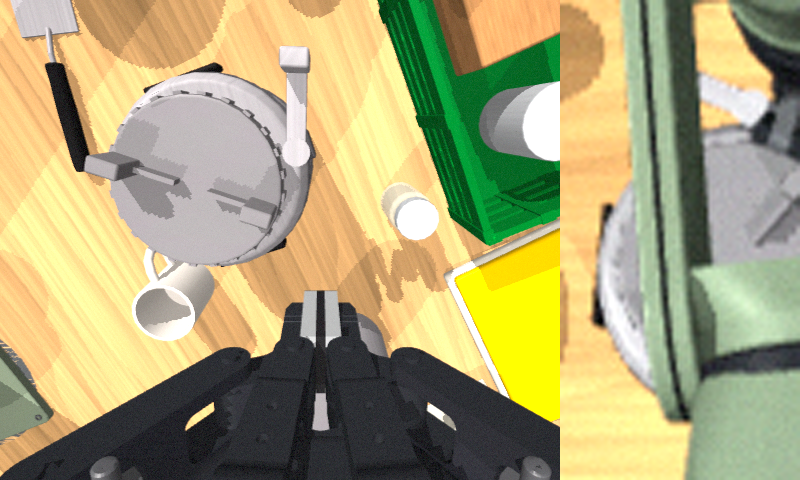

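The view shows the tab top at about (294,53), pivot at (295,153), and the side right of the tab is free. I'll go to that side and descend.

Request:
send_rows(delta_pos=[[38, 5, 0], [38, 5, 0], [39, 5, 0], [0, 0, 40], [0, 0, 40], [0, 0, 20], [0, 0, 20], [0, 0, 0], [0, 0, 0]], dr=[[0, 0, 0], [0, 0, 0], [0, 0, 0], [0, 0, 0], [0, 0, 0], [0, 0, 0], [0, 0, 0], [0, 0, 0], [0, 0, 0]], gripper=[0, 0, 0, 0, 0, 0, 0, 0, 0])

```text
time_s: 12.35
ee_pos: [0.6798, 0.1573, 0.2064]
ee_rot: [0.0, 0.838, 0.545, 0.001]
contact_force: [-0.2, 0.1, -0.0]
grip_width: 0.001
```

```bash
cat > k.py <<'E'
from h import *
o=manip.get_obs();q=o['ee_rot'];p=o['ee_pos'];d=p-[.6254,.1154,0]
print('t',o['time_s'],'p',p.round(4),'yaw',np.degrees(2*np.arctan2(q[2],q[1]))%360,'phi',np.degrees(np.arctan2(d[1],d[0]))%360,'r',np.hypot(*d[:2]).round(4),'F',o['contact_force'].round(1),'j',o['joint_positions'].round(2))
E
python3 k.py
```

```text
t 12.35 p [0.6798 0.1573 0.2064] yaw 66.07215132269482 phi 37.57832122052212 r 0.0686 F [-0.2  0.1 -0. ] j [ 0.21  0.53  1.29 -0.    1.32  0.63]
```

Request:
send_rows(delta_pos=[[3.1, -6.5, 0], [3.1, -6.5, 0], [3.1, -6.5, 0], [3.1, -6.5, 0], [3.1, -6.5, 0], [3.1, -6.5, 0]], dr=[[0, 0, -6], [0, 0, -6], [0, 0, -6], [0, 0, -6], [0, 0, -6], [0, 0, -6]], gripper=[0, 0, 0, 0, 0, 0])

```text
time_s: 13.1
ee_pos: [0.6452, 0.1815, 0.207]
ee_rot: [0.001, 0.628, 0.779, 0.002]
contact_force: [1.1, -0.2, -0.4]
grip_width: 0.0
```

```bash
python3 k.py
```

```text
t 13.1 p [0.6452 0.1815 0.207 ] yaw 102.25980025712138 phi 73.33376638771158 r 0.069 F [ 1.1 -0.2 -0.4] j [0.26 0.48 1.37 0.   1.29 0.04]
```

Request:
send_rows(delta_pos=[[3.1, -6.5, 0], [3.1, -6.5, 0], [3.1, -6.5, 0], [3.1, -6.5, 0], [3.1, -6.5, 0], [3.1, -6.5, 0]], dr=[[0, 0, -6], [0, 0, -6], [0, 0, -6], [0, 0, -6], [0, 0, -6], [0, 0, -6]], gripper=[0, 0, 0, 0, 0, 0])

```text
time_s: 13.85
ee_pos: [0.6024, 0.1807, 0.207]
ee_rot: [0.001, 0.356, 0.934, 0.002]
contact_force: [0.2, 2.4, -0.5]
grip_width: -0.002
```

```bash
python3 k.py
```

```text
t 13.85 p [0.6024 0.1807 0.207 ] yaw 138.26131286040552 phi 109.42341857430824 r 0.0693 F [ 0.2  2.4 -0.5] j [ 0.27  0.42  1.48  0.    1.24 -0.57]
```

Request:
send_rows(delta_pos=[[3.1, -6.5, 0], [3.1, -6.5, 0], [3.1, -6.5, 0], [3.1, -6.5, 0], [3.1, -6.5, 0], [3.1, -6.5, 0]], dr=[[0, 0, -6], [0, 0, -6], [0, 0, -6], [0, 0, -6], [0, 0, -6], [0, 0, -6]], gripper=[0, 0, 0, 0, 0, 0])

```text
time_s: 14.6
ee_pos: [0.5683, 0.1546, 0.207]
ee_rot: [0.001, 0.05, 0.999, 0.001]
contact_force: [-0.7, 1.4, -0.7]
grip_width: 0.001
```

```bash
python3 k.py
```

```text
t 14.6 p [0.5683 0.1546 0.207 ] yaw 174.257631519533 phi 145.53373980919557 r 0.0692 F [-0.7  1.4 -0.7] j [ 0.25  0.36  1.57  0.    1.21 -1.23]
```

Request:
send_rows(delta_pos=[[1.5, -3.2, 0], [1.5, -3.2, 0], [0, 0, 0]], dr=[[0, 0, -3], [0, 0, -3], [0, 0, 0]], gripper=[0, 0, 0])

```text
time_s: 14.98
ee_pos: [0.5651, 0.1479, 0.2067]
ee_rot: [0.001, -0.0, 1.0, 0.0]
contact_force: [0.1, 0.2, 0.1]
grip_width: -0.004
```

```bash
python3 k.py
```

```text
t 14.975 p [0.5651 0.1479 0.2067] yaw 180.01607207068216 phi 151.65646823573272 r 0.0686 F [0.1 0.2 0.1] j [ 0.24  0.35  1.58  0.    1.21 -1.33]
```

Request:
send_rows(delta_pos=[[0, -3, 0], [0, 0, 0]], dr=[[0, 0, 0], [0, 0, 0]], gripper=[0, 0])

```text
time_s: 15.22
ee_pos: [0.565, 0.1447, 0.2057]
ee_rot: [0.001, -0.0, 1.0, -0.0]
contact_force: [-0.5, 1.2, 0.4]
grip_width: 0.003
```

Request:
send_rows(delta_pos=[[0, -3, 0], [0, 0, 0]], dr=[[0, 0, 0], [0, 0, 0]], gripper=[0, 0])

```text
time_s: 15.48
ee_pos: [0.565, 0.1441, 0.2057]
ee_rot: [0.001, -0.0, 1.0, 0.002]
contact_force: [-0.1, 7.7, 0.7]
grip_width: -0.002
```

```bash
python3 k.py
python3 - <<'E'
from h import *
s=snap('wrist','w5');cv2.imwrite('pics/w5b.png',cv2.convertScaleAbs(s['frame'],alpha=1.6))
print(proj(s,[.546,.1235,.19]),proj(s,[.6254,.1154,.194]))
E
```

```text
t 15.475 p [0.565  0.1441 0.2057] yaw 180.013178918219 phi 154.62158890980925 r 0.0669 F [-0.1  7.7  0.7] j [ 0.23  0.35  1.59  0.    1.2  -1.35]
[273.6846493  254.02146646] [262.2518907  406.68964006]
```

View pics/w5b.png

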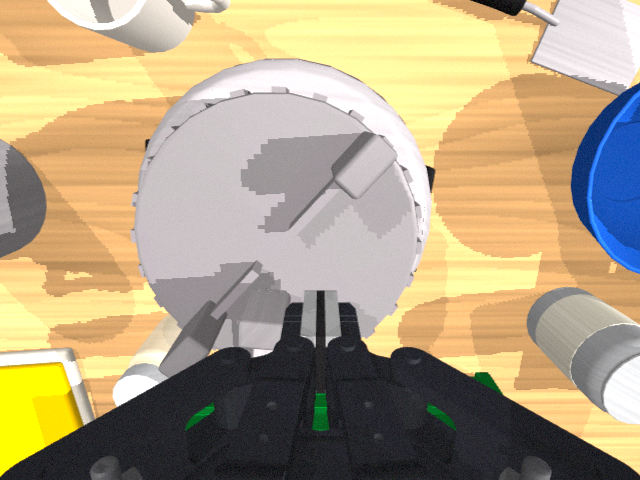

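The force jumped to 7.7 N with no travel, and the tab is where the stop should put it. I'll back off, lift and check.

Request:
send_rows(delta_pos=[[0, 3, 0], [0, 12, 0], [0, 0, -40], [0, 0, -50], [0, 0, -50], [50, 0, 0], [0, 0, 0], [0, 0, 0]], dr=[[0, 0, 0], [0, 0, 0], [0, 0, 0], [0, 0, 0], [0, 0, 0], [0, 0, 0], [0, 0, 0], [0, 0, 0]], gripper=[0, 0, 0, 0, 0, 0, 0, 0])

```text
time_s: 16.52
ee_pos: [0.5148, 0.1569, 0.3452]
ee_rot: [0.0, -0.001, 1.0, -0.0]
contact_force: [-0.2, -0.2, -0.4]
grip_width: -0.005
```

Request:
send_rows(delta_pos=[[-50, 0, 0], [-50, 0, 0], [-50, 0, 0], [-50, 0, 0], [0, 0, 0], [0, 0, 0]], dr=[[0, 0, 0], [0, 0, 0], [0, 0, 0], [0, 0, 0], [0, 0, 0], [0, 0, 0]], gripper=[0, 0, 0, 0, 0, 0])

```text
time_s: 17.27
ee_pos: [0.7149, 0.1569, 0.3438]
ee_rot: [-0.001, -0.0, 1.0, -0.0]
contact_force: [-0.1, -0.0, -0.3]
grip_width: 0.002
```

```bash
python3 k.py
python3 - <<'E'
from h import *
s=snap('wrist','w6');a=snap('scene','s6')
cv2.imwrite('pics/w6b.png',np.hstack([cv2.convertScaleAbs(cv2.resize(s['frame'],(400,300)),alpha=1.6),cv2.convertScaleAbs(cv2.resize(a['frame'][200:365,280:500],(400,300)),alpha=1.8)]))
print(proj(s,[.546,.1235,.184])*.625,proj(s,[.6254,.1154,.194])*.625)
E
```

```text
t 17.275 p [0.7149 0.1569 0.3438] yaw 180.03928496170792 phi 24.87261557624005 r 0.0987 F [-0.1 -0.  -0.3] j [ 0.2   0.56  0.9  -0.    1.68 -1.37]
[170.09340365 -13.78477177] [164.57782922  62.29768762]
```

View pics/w6b.png

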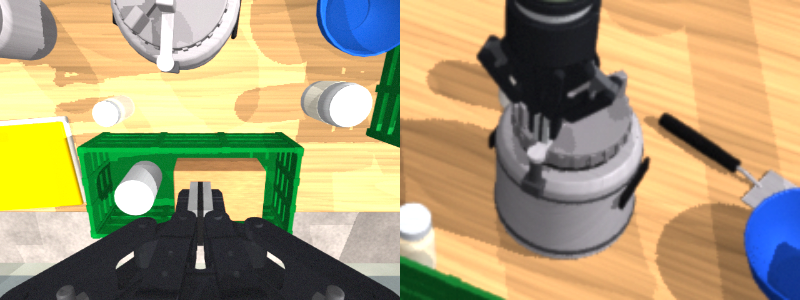

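Request:
send_rows(delta_pos=[[40, 0, 0], [40, -10, 0], [0, 0, 0], [0, 0, 0]], dr=[[0, 0, 0], [0, 0, 0], [0, 0, 0], [0, 0, 0]], gripper=[0, 0, 0, 0])

```text
time_s: 17.88
ee_pos: [0.6344, 0.1471, 0.3469]
ee_rot: [0.001, -0.001, 1.0, 0.0]
contact_force: [0.1, 0.3, -0.2]
grip_width: -0.003
```

Run:
```python
from h import *
s=snap('wrist','w7');c=proj(s,[.57,.12,.19]);x0,y0=int(max(0,c[0]-150)),int(max(0,c[1]-120));print(x0,y0)
cv2.imwrite('pics/w7b.png',cv2.convertScaleAbs(cv2.resize(s['frame'][y0:y0+240,x0:x0+300],(750,600),interpolation=2),alpha=1.7))
for X in([.546,.1235,.184],[.6254,.1154,.194],[.57,.121,.224]):print((proj(s,X)-[x0,y0])*2.5)
```

```text
134 13
[387.97195713 219.72195396]
[365.84250503 482.39777805]
[369.38459858 307.74125042]
```

View pics/w7b.png

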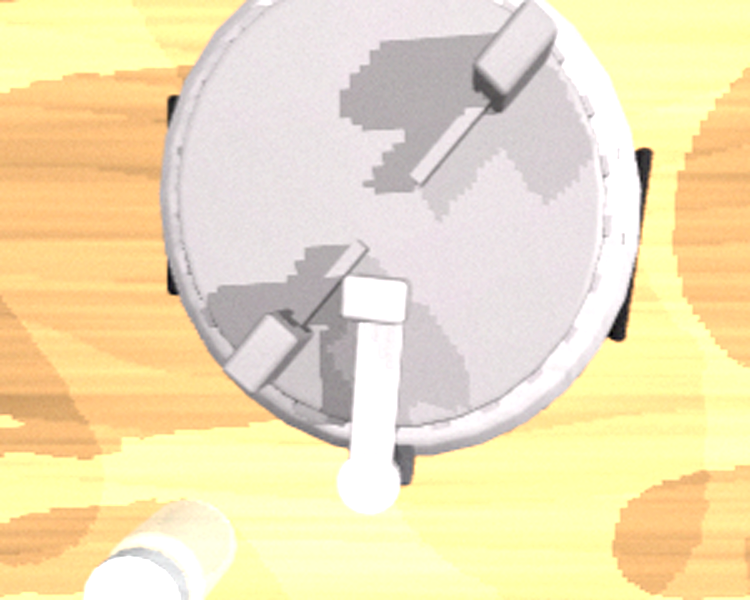

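Keeper tab at (375,300) matches the stop position predicted at (369,308). The lid lugs are clear of the arm, and nothing touches the robot, so I'm handing in.

Run:
```python
from h import *
s=load('w7');f=lambda x,y:onz(s,134+x/2.5,13+y/2.5,.218)
a,b=f(520,52),f(266,352);print(a,b,np.hypot(*(a-b)[:2]),np.degrees(np.arctan2(*(a-b)[1::-1])))
job.hand_in()
```

```text
[0.50667489 0.1609284  0.218     ] [0.58239486 0.09098265 0.218     ] 0.10308211364638521 137.27003080479642
the job is handed in; nothing more can be done
```

The lid is screwed down snug and the keeper is swung in to its stop. I handed the job in at about 18 s of the 72 s allowed. The interface gives no verdict, so these are my own checks.

**Lid:** I pushed one lug clockwise with the closed fingers.
- While the lid ran loose, the torque about its axis was about 0.13 N m, as the task states.
- At the end it averaged 0.37 N m (readings from 0.32 to 0.41). That is inside the 0.28 to 0.42 snug band and below the 0.55 limit.
- After release, the lugs bear 137° (42°/222° at the start). That is about 85° (1.5 rad) of turn.

**Keeper:** I pushed the tab round until the force jumped from 1.2 to 7.7 N with almost no further travel. The last image shows the arm pointing at the lid axis, with the tab 10 zoomed-in pixels from where I predicted the stop.

**What did not match or was not measured:**
- My first estimates of the lid axis differed by about 4 mm between the lug corners and the lid outline. I used a point between them.
- I did not measure how far the lid eased back after release. That it is still snug rests on the torque readings and the task's description.
- I saw no contact with the other things on the table, but I did not measure their positions again at the end.

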